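# Shut and pin the board test jig

### The arm

A 6-joint arm with a two-finger parallel gripper is mounted at the origin on the work surface. World frame = base frame: x ahead of the robot, y to its left, z up, the work surface at z = 0. Lengths are in m, angles in degrees, forces in N, time in s.
With the tool pointing down it reaches from about 0.35 to 0.875 m from the base axis. Payload 4.2 kg.
Tool frame: the origin (TCP) lies midway between the tips of the shut fingers; the grasp point (between the pads) lies 19 mm behind it; z points along the fingers, y is the line along which they close (so a half turn about z gives the same grasp; the last joint's range is limited). The gripper opens to 87 mm and grips with 3 to 60 N. Pads are 19 mm wide; open, the fingers measure 117 mm over their backs; the gripper's body (75 mm by 190 mm) begins 51 mm behind the grasp point.
Start: joints at [-51.188, 22.042, 0.453, 0, -68.411, -14.817], TCP at [0.254, -0.571, 0.223] pointing down, gripper open.
Joint ranges: [-179.83, 179.83], [-69.29, 118.12], [-61.27, 80.66], [-181.25, 117.63], [-171.15, -9.14], [-177.46, 177.46]. Speed limits (degrees/s): [159.86, 159.86, 180, 180, 180, 180].

### API

Orientations are given as [roll, pitch, yaw] about the fixed x, y, z axes, in that order (R = Rz(yaw) Ry(pitch) Rx(roll)).
In Python, from workcell import env gives the robot as it stands. The module is installed in compiled form; this text tells all that it offers. Calls block until the motion is done:
- env.goto(position, orientation): joint-space move of the TCP to a pose.
- env.move_straight(position, rotation=None, rate=0.15, force_limit=None): straight line of the TCP; rotation=None keeps the orientation; rate is the mean speed in m/s. With force_limit (N) it stops when the force on the tool has changed by that much, and returns True; else False.
- env.set_joints(angles): joint-space move.
- env.gripper_to(opening, grasp_force=None): opening from 0.0 (shut) to 1.0 (fully open); grasp_force is the grip in N (None keeps the last); returns when the fingers have stopped.
- env.dwell(seconds).
- env.inverse_kinematics(position, orientation): joint angles nearest the present ones, or None.
- env.read_state(): the state.
- env.grab_frame(name): name is "side" or "top"; returns a dict with "image" (384x512x3 uint8, blue, green, red), "fx", "fy", "cx", "cy" (pixels), "position" and "orientation" of the camera in the world. Camera axes: x right, y up, looking along -z (the intrinsics and any distortion apply to the point x, -y, -z); pixel columns grow to the right and rows downward; lengths in m; the calibration is good to about 2 mm. A picture is of the moment at which its call begins. There is no depth.
A pose or a line that the arm cannot do raises env.Unreachable and nothing moves.
- env.close_job(): hands the job in; it is judged then, once.
Trained networks look in a picture, given as the dict that the camera call returned (one of the last four; its "shot" number tells which), for a name from the list of things; names that differ only in an ending like _2 or _b are one class to them, and where a whole thing is asked for, a point or a joint stands for the part that bears it (a point fixed in the world has none). Each returns a list of dicts, best first, with "score" (0 to 1); they miss things now and then, are a little off and sometimes report something else, mostly with a low value. They report only what shows in the picture. A call takes as long as a camera call. They do not tell look-alikes from the thing itself.
- env.search_frame(picture, thing): "xyz" ([x, y, z] in m, in world coordinates, good to about 4 mm: the middle of the surface that is visible of it).
- env.trace(picture, thing): "mask" (384x512 bool, what is visible of it).
The state is a dict: "clock": time; "joint_positions": joint angles; "qvel": joint speeds; "joint_torque": joint torques, N m; "position": TCP position; "tool_rot": TCP orientation; "force": force on the tool from outside, world axes, zero at the start; "wrist_torque": the same for the moment, N m; "opening": opening from 0.0 (shut) to 1.0 (fully open); "finger_force": force on a finger pad.
Only numpy, scipy, OpenCV 4.12 (cv2) and the standard library are available. Lean on these libraries where they do the work, as an engineer would, in place of code of your own. Each camera call takes 0.05 s, during which the arm holds its last target. There are 200 camera calls.

### The job

Swing the lid of the board test jig down onto its board, then take the ball-lock pin from its rest by squeezing its button in, slide it through the clevis and the lid's tongue until its shoulder seats, and let the button spring out so that the balls lock it. Feel the pin in without forcing it, and leave the other things on the bench where they are.

Things in the scene. Friction and masses are not known exactly. Their poses are not given: they have to be found in the camera images.
- tester: Flat tester, fixed on the bench: 260 by 260 by 22 mm, origin at the centre of its underside, -x its front. On it, put down by hand, stands the fixed test jig, square with the tester: grey box 180 (x) by 190 (y) by 46 mm with a board in it, lid hinged at its far (+x) side, and in the middle of its front a steel clevis with two upright ears, tops 92 mm above the bench
- clevis_place (a point): Where the middle of the clevis' hole axis should be, on the tester: 135 mm ahead of its centre, 72 mm above the bench; axis level, along the tester's y. The jig was only put down by eye: the real holes are up to 9 mm off in x and 14 mm in y (never in height or angle) and must be found by feel or sight. The hole axis is 30 mm in front of the box
- clevis_side (a point): Where the hole in the outer face of the -y ear should be: 18 mm to -y of clevis_place, on the tester; the real one is just as far off. Ears 8 mm thick, 42 mm in x (18 mm in front of the hole axis, 24 mm behind), 20 mm apart; holes 16 mm across, sharp-edged. The pin may come from either side and passes ear, tongue, ear: 36 mm in all
- lid (a joint): Lid angle: 0 = down, 1.4 = open. Hinge line along y, 205 mm behind the hole axis, 18 mm above it. Stiff hinge: the lid stays where it is left, moves with 1 to 3 N. The last 0.02 rad press on the sprung board (6 N to reach 0); let go, it springs up 0.005 to 0.02 rad: the hole in its tongue (8 mm plate between the ears) is then 1 to 4 mm high and the pin's nose draws it down (4 N)
- lid_bar_place (a point): Where the middle of the lid's black grab bar is with the lid down (as far off as the clevis is): 122 mm above the bench, 161 mm in front of the hinge line and 32 mm above it. The bar is 12 mm thick, 110 mm long along y, and swings with the lid
- rest: Fixed black parking rest, base 56 by 84 mm: two vees hold the pin level along the rest's y, nose to +y, its axis 44 mm above the bench; the vees end 7 mm above the axis at most. Origin at the centre of its underside, below the pin's shoulder
- pin_handle (a point): Middle of the ball-lock pin's handle disc, on the axis; y runs along the pin to the nose. From here along y: disc 38 mm across from -4 to +4 mm; neck 14 mm across to +38; shoulder collar 24 mm across to +43 (its front face seats on an ear); shank 14 mm across to +89; tapered nose to +101, 6 mm at the tip. Steel, about 0.12 kg, listed pose is of the pin itself
- pin_button (a point): Middle of the back face of the pin's round push button, 32 mm across, 8 mm thick, 22 mm behind pin_handle when out; moves with the button. Squeeze this face against the nose-side face of the handle disc, from above, over the neck: 26 mm apart with the button out, 19 mm with it fully in. The pin is then held by that squeeze
- pin_balls (a point): Centre of the ring of four locking balls, on the pin's axis, 84 mm ahead of pin_handle, 41 mm ahead of the shoulder's face. Balls out: 20.6 mm across, they pass no hole; button fully in: they sink below the shank. Pin home: this point is 23 mm past the clevis' middle and 5 mm past the far ear; once locked the pin has 2 mm of end play
- button (a joint): Travel of the pin's button in m: 0 = out, balls out; 0.007 = fully in, balls sunk. Spring: 4 N to start, 11 N fully in. Let go with the balls still inside a hole, it stays part way in
- screwdriver: Screwdriver with a yellow handle, 170 mm, bystander
- cutters: Side cutters, bystander
- tweezers: Steel tweezers, bystander
- wire_spool: Small wire spool, 60 mm across, bystander
- parts_box: White open parts box 110 by 85 by 45 mm, bystander
- spare_board: Loose blue circuit board 70 by 50 mm, bystander
Things that resemble listed ones, but are neither listed nor needed, are in the scene too. Leave any orange or red look-alike of the part that bears pin_handle alone.

How it is judged (in metres and radians):
On the way, in this order (a step that is already met when the one before it is completed fails the run):
1. the lid has been swung down onto the board (value of joint lid below 0.03 rad), for 0.2 s.
2. the pin is through both ears and the tongue, home against its shoulder (((y of pin_balls in the frame of jig between 0.0195 and 0.0255 m and y of pin_handle in the frame of jig below 0 m) or (y of pin_balls in the frame of jig between -0.0255 and -0.0195 m and y of pin_handle in the frame of jig above 0 m)) and x of pin_balls in the frame of jig between -0.1235 and -0.1165 m and z of pin_balls in the frame of jig between 0.0465 and 0.0535 m and angle between the y axis of pin_handle and the y axis of jig, either way round below 0.12 rad and value of joint lid below 0.03 rad), for 0.1 s.
At the end, for the whole second after the job is handed in: Lid down (below 0.03 rad); pin through ear, tongue and ear on their axis (within 3.5 mm and 0.12 rad), shoulder within 3.5 mm of the ear, balls beyond the far ear; button out to within 1.5 mm so the balls lock; pin at rest (all of step 2 and value of joint button below 0.0015 m and linear speed of pin below 0.01 m/s); the robot touches nothing.
It fails at once if the pin is forced: more than 25 N between it and the jig (contact force between pin and jig above 25 N).
It fails at once if a bystander is moved by more than 30 mm (distance of any of screwdriver, cutters, tweezers, wire_spool, parts_box, spare_board from where it was at the start of the episode above 0.03 m).
It also fails if it takes over 72 s, if anything falls off the work surface, if the arm or the gripper's body presses on something with over 40 N, if the wrist force passes 120 N, or if a joint passes its speed limit or range.

## Working session

There is one attempt and no reset: what is moved stays moved. The work goes in short steps, each a Python script; the robot and the scene stay as the last script left them, time stands still between calls to the robot, and variables do not carry over. Pictures are saved under pics/ and viewed, at most 10 in all, crops included, and the job is handed in when it is done.

```bash
mkdir -p pics
cat > h.py <<'E'
from workcell import env
import numpy as np, cv2
from scipy.spatial.transform import Rotation as R
def rot(o):
    o=np.array(o,float)
    return o if o.shape==(3,3) else (R.from_euler('xyz',o,degrees=True).as_matrix() if o.size==3 else R.from_quat(o).as_matrix())
def ray(p,u,v):
    d=rot(p['orientation'])@np.array([(u-p['cx'])/p['fx'],-(v-p['cy'])/p['fy'],-1]); return np.array(p['position']),d
def at_z(p,u,v,z):
    c,d=ray(p,u,v); return c+d*(z-c[2])/d[2]
def px(p,X):
    q=rot(p['orientation']).T@(np.array(X)-p['position']); return p['cx']-p['fx']*q[0]/q[2], p['cy']+p['fy']*q[1]/q[2]
E
python3 - <<'E'
from h import *
print(env.read_state())
for n in('top','side'):
    p=env.grab_frame(n); cv2.imwrite(f'pics/{n}0.png',p['image'])
    print(n,{k:v for k,v in p.items() if k!='image'})
    for t in('tester','rest','pin_handle','pin_button','lid','lid_bar_place','pin_balls','clevis_place'):
        try: print(t,[(np.round(d['xyz'],3).tolist(),round(d['score'],2)) for d in env.search_frame(p,t)][:4])
        except Exception as e: print(t,repr(e)[:100])
E
```

```text
{'clock': 0.0, 'joint_positions': array([-5.11890489e+01,  2.20928161e+01,  3.78457700e-01, -3.11241494e-02,
       -6.84115688e+01, -1.48165492e+01]), 'qvel': array([-0.0915935 ,  0.01612363, -0.0296199 ,  0.00626401, -0.05950598,
       -0.0418735 ]), 'joint_torque': array([-1.45900885e-04, -3.90665853e+01,  1.87400222e+01,  4.21991989e+00,
        1.09939880e-02, -2.11515076e-04]), 'position': array([ 0.25392635, -0.57041506,  0.22142341]), 'tool_rot': array([ 1.79870863e+02, -4.24932649e-03, -1.56017077e+02]), 'force': array([0.06090798, 0.35252204, 0.49564396]), 'wrist_torque': array([ 0.00848329, -0.00050362, -0.04602617]), 'finger_force': 0.0, 'opening': 1.0017830424376926}
top {'fx': 369.38340909590966, 'fy': 369.38340909590966, 'cx': 257.79546867665914, 'cy': 194.16459617741768, 'position': array([ 0.31554759, -0.03485553,  1.07822531]), 'orientation': array([ 11.41850399,   0.5430146 , -88.36684879]), 'shot': 1}
tester [([0.482, 0.056, 0.024], 0.7), ([0.636, -0.222, 0.014], 0.32)]
rest [([0.466, -0.259, 0.014], 0.77)]
pin_handle [([0.286, -0.496, 0.018], 0.83), ([0.465, -0.
[... 515 characters left out ...]
y([ 0.4704586 , -0.83328279,  0.99368121]), 'orientation': array([42.37627404,  0.26353785, -0.66733555]), 'shot': 2}
tester [([0.534, 0.022, 0.026], 0.85)]
rest [([0.485, -0.263, 0.008], 0.56)]
pin_handle [([0.287, -0.5, 0.02], 0.83), ([0.283, -0.311, 0.022], 0.68), ([0.472, -0.3, 0.052], 0.58)]
pin_button [([0.26, -0.523, 0.029], 0.61), ([0.271, -0.265, 0.026], 0.59), ([0.462, -0.321, 0.047], 0.42)]
lid [([0.582, 0.121, 0.196], 0.56)]
lid_bar_place [([0.532, 0.025, 0.024], 0.63), ([0.348, 0.322, 0.028], 0.25)]
pin_balls [([0.287, -0.496, 0.02], 0.87), ([0.475, -0.297, 0.054], 0.85), ([0.278, -0.309, 0.019], 0.59), ([0.654, -0.409, 0.013], 0.42)]
clevis_place [([0.537, 0.027, 0.019], 0.81)]
```

View pics/top0.png

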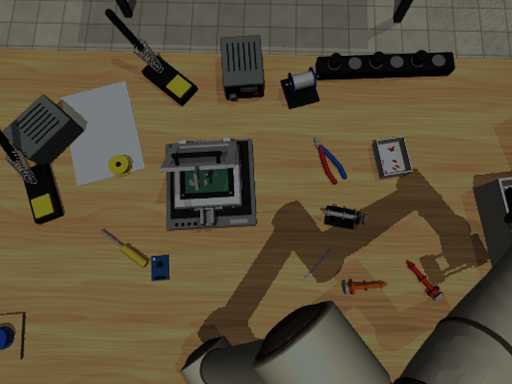

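View pics/side0.png

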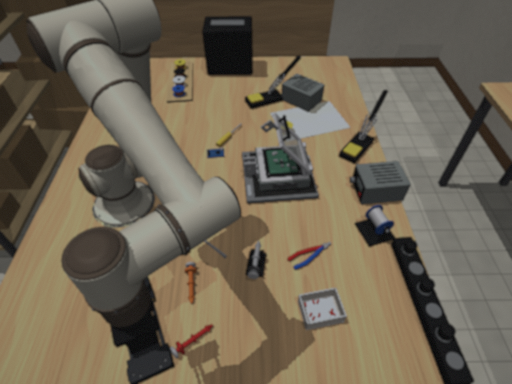

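The pictures show three pin-like things in the top view: red (425,280), orange (363,287) and the steel one in the black rest (343,216). I choose the steel one by the description. The tester with the open lid is at (210,183). One close crop will check the pin and the clevis.

Run:
```python
import cv2,numpy as np
t=cv2.imread('pics/top0.png');s=cv2.imread('pics/side0.png')
f=lambda a,x,y,w,h:cv2.resize(a[y:y+h,x:x+w],(400,300),interpolation=cv2.INTER_CUBIC)
g=lambda a:np.clip(a.astype(float)*1.6,0,255).astype('uint8')
o=np.vstack([np.hstack([g(f(t,315,195,60,45)),g(f(t,160,135,100,75+0))]),np.hstack([g(f(s,230,235,60,45)),g(f(s,235,110,100,75+15))])])
o=np.vstack([np.hstack([g(f(t,315,195,60,45)),g(f(t,150,132,132,99))]),np.hstack([g(f(s,230,237,60,45)),g(f(s,230,110,128,96))])])
cv2.imwrite('pics/crop1.png',o)
```

```text
(no output)
```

View pics/crop1.png

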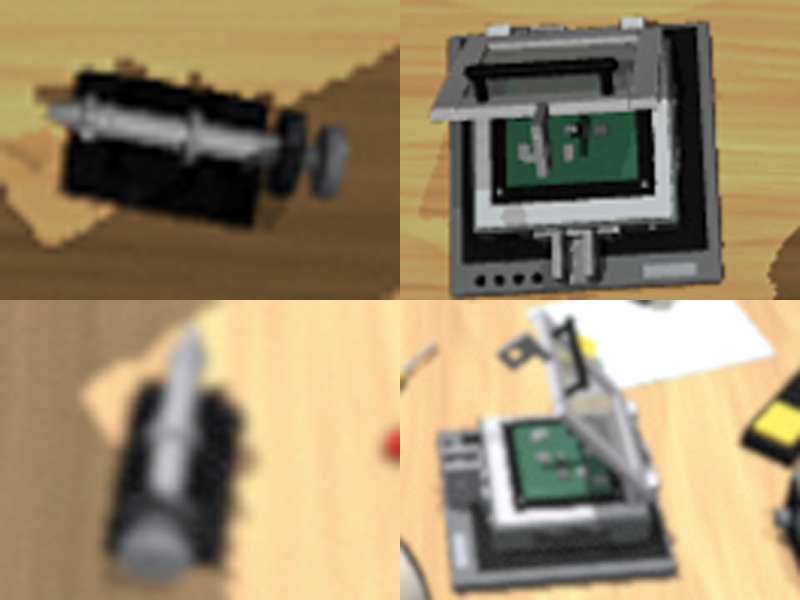

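The crop confirms it. The steel pin lies in the black rest with its nose to image-left (+y), about (322,212), and its button to the right, about (366,219). The clevis ears in the top view are at about (200,217) and (211,216), and the lid bar is at about (196,155). Next I turn masks and pixels into positions.

Run:
```python
from h import *
P={n:env.grab_frame(n) for n in('top','side')}
for n,p in P.items():
    for t in('tester','rest','pin_handle','lid'):
        for d in env.trace(p,t)[:3]:
            m=d['mask'].astype('uint8'); 
            if m.sum()<20: continue
            ys,xs=np.nonzero(m)
            z={'tester':.022,'rest':.0,'pin_handle':.044,'lid':.2}[t]
            pts=np.array([at_z(p,x,y,z)[:2] for x,y in zip(xs,ys)],np.float32)
            c,s,a=cv2.minAreaRect(pts); q=pts-pts.mean(0); U=np.linalg.svd(q,full_matrices=False)[2][0]
            pr=q@U
            print(n,t,round(d['score'],2),len(xs),'px',xs.min(),xs.max(),ys.min(),ys.max(),'rect',np.round(c,4),np.round(s,4),round(a,2),'mean',np.round(pts.mean(0),4),'ax',np.round(np.degrees(np.arctan2(U[1],U[0])),2),'ends',np.round(pts.mean(0)+pr.min()*U,4),np.round(pts.mean(0)+pr.max()*U,4))
            if t in('tester','pin_handle') and n=='top': np.save(f'm_{t}_{len(xs)}.npy',m)
p=P['top']
f=lambda X,Y:(150+(X-400)/3.03,132+Y/3.03)
for nm,X,Y,z in [('FL',455,292,.022),('FR',722,282,.022),('BR',708,26,.022),('earL',559,257,.092),('earR',591,254,.092),('boxFL',476,228,.068),('boxFR',680,220,.068)]:
    print(nm,np.round(at_z(p,*f(X,Y),z),4))
c,d=ray(p,*f(543,69)); print('bar ray',c,d)
```

```text
top tester 0.68 2747 px 165 256 140 230 rect [0.5576 0.1234] [0.2658 0.2638] 4.72 mean [0.5126 0.0967] ax -61.33 ends [0.4302 0.2475] [ 0.5917 -0.0479]
top tester 0.55 52 px 361 366 214 224 rect [ 0.4638 -0.3242] [0.0143 0.0293] 88.32 mean [ 0.4632 -0.3238] ax 169.31 ends [ 0.4783 -0.3267] [ 0.449  -0.3211]
top rest 0.18 1370 px 372 411 136 179 rect [ 0.6592 -0.4176] [0.1281 0.1072] 10.64 mean [ 0.6577 -0.4189] ax 178.55 ends [ 0.7273 -0.4207] [ 0.5879 -0.4172]
top pin_handle 0.83 231 px 323 365 210 223 rect [ 0.4659 -0.2634] [0.119  0.0289] 86.1 mean [ 0.4678 -0.2737] ax -98.64 ends [ 0.4783 -0.2044] [ 0.4603 -0.3233]
top pin_handle 0.67 325 px 407 441 262 300 rect [ 0.294  -0.4715] [0.1209 0.0371] 48.39 mean [ 0.2885 -0.4832] ax -139.92 ends [ 0.3447 -0.4359] [ 0.2518 -0.514 ]
top pin_handle 0.51 314 px 342 385 282 294 rect [ 0.2724 -0.313 ] [0.0316 0.1173] 1.67 mean [ 0.275  -0.3017] ax -82.03 ends [ 0.2683 -0.2539] [ 0.2847 -0.3713]
top lid 0.86 1918 px 161 235 141 188 rect [0.5627 0.1267] [0.1168 0.1861] 5.59 mean [0.5822 0.1246] ax 99.05 ends [0.5965 0.0349] [0.5667 0.2217]
sid
[... 518 characters left out ...]
.3015 -0.4917] [0.1204 0.0369] 41.63 mean [ 0.2969 -0.5005] ax -144.2 ends [ 0.3536 -0.4596] [ 0.2559 -0.5301]
side pin_handle 0.71 235 px 248 259 242 278 rect [ 0.4653 -0.2658] [0.1242 0.0301] 86.97 mean [ 0.4675 -0.2777] ax -98.89 ends [ 0.4789 -0.2043] [ 0.4597 -0.3273]
side lid 0.57 1037 px 261 309 113 172 rect [0.5774 0.095 ] [0.104  0.3193] 20.13 mean [0.5828 0.1044] ax -69.81 ends [0.5302 0.2477] [ 0.6403 -0.052 ]
FL [0.4215 0.2356 0.022 ]
FR [ 0.438 -0.017  0.022]
BR [0.6923 0.0044 0.022 ]
earL [0.4482 0.1274 0.092 ]
earR [0.4516 0.0991 0.092 ]
boxFL [0.4761 0.209  0.068 ]
boxFR [0.4885 0.0224 0.068 ]
bar ray [ 0.31554759 -0.03485553  1.07822531] [ 0.29744918  0.18169253 -0.95749677]
```

```bash
cat >> h.py <<'E'
YJ=4.5; JX=np.array([np.cos(np.radians(YJ)),np.sin(np.radians(YJ)),0]); JY=np.array([-JX[1],JX[0],0]); Z=np.array([0,0,1.])
OJ=[180,0,YJ-180]
def st():
    s=env.read_state(); print('t%.1f'%s['clock'],'pos',np.round(s['position'],4),'rot',np.round(s['tool_rot'],1),'F',np.round(s['force'],1),'op %.3f ff %.1f'%(s['opening'],s['finger_force'])); return s
E
python3 - <<'E'
from h import *
H=np.array([.450,.113,.072])
env.gripper_to(0.0,20)
a=H-.065*JX; a[2]=.079
env.goto(a+.12*Z,OJ); env.move_straight(a,rate=.2); st()
hit=env.move_straight(a+.06*JX,rate=.03,force_limit=3); s=st(); print(hit)
q=s['position']
print('ear front at jig-x along', (q+.0095*JX), 'hole', q+.0275*JX)
env.move_straight(q-.02*JX,rate=.1); env.move_straight(q-.02*JX+.15*Z,rate=.3); st()
p=env.grab_frame('top'); f=lambda X,Y:(150+(X-400)/3.03,132+Y/3.03)
for nm,X,Y in(('hinge1',497,30),('hinge2',632,22)): print(nm,at_z(p,*f(X,Y),.09))
h=q+.0275*JX
C=h+.205*JX; C[2]=.09
c,d=ray(p,*f(543,69)); 
for t in np.linspace(.78,1,45):
    w=c+t*d-C; r=np.hypot(w@JX,w[2]); 
    if abs(r-.164)<.006: print(round(r,4),'bar',np.round(c+t*d,4),'theta',np.arctan2(w[2],-(w@JX))-.196)
E
```

```text
t6.1 pos [0.386  0.1081 0.0796] rot [ 1.800e+02  1.000e-01 -1.755e+02] F [ 0.8 -0.6 -0.4] op 0.003 ff 0.0
t7.4 pos [0.4234 0.1105 0.0784] rot [-179.9   -0.2 -175.6] F [-1.2  0.2 -0.2] op 0.005 ff 0.0
True
ear front at jig-x along [0.43286362 0.11128253 0.07838711] hole [0.45080813 0.11269479 0.07838711]
t8.4 pos [0.4035 0.109  0.2286] rot [-1.800e+02 -1.000e-01 -1.756e+02] F [ 0.5  0.1 -0.1] op 0.005 ff 0.0
hinge1 [0.65918871 0.19777528 0.09      ]
hinge2 [0.6701492  0.07261216 0.09      ]
0.1652 bar [0.5773 0.125  0.2356] theta 0.8834567701037035
0.1602 bar [0.5788 0.1259 0.2308] theta 0.8779100798923476
```

```bash
cat >> h.py <<'E'
H=np.array([.4508,.1127,.072]); HC=H+.205*JX+.018*Z
def bar(th,off=.006,dx=.004):
    a=th+.196; return HC+.1642*(-np.cos(a)*JX+np.sin(a)*Z)+off*Z+dx*JX
E
python3 - <<'E'
from h import *
env.goto(bar(.88)+.06*Z,OJ)
print(env.move_straight(bar(.80),rate=.1,force_limit=4)); st()
for th in np.arange(.72,.05,-.08):
    r=env.move_straight(bar(th),rate=.12,force_limit=25)
    if r: print('stop',th); break
st()
if not r:
    print(env.move_straight(bar(0,.004),rate=.04,force_limit=14)); st(); env.dwell(.3); st()
    p=env.grab_frame('top'); cv2.imwrite('pics/lid.png',cv2.resize(p['image'][120:240,140:280],(700,600)))
E
```

```text
True
t9.8 pos [0.5672 0.1218 0.2396] rot [-179.9   -0.4 -175.4] F [-5.1  0.7  5.8] op 0.005 ff 2.9
stop 0.72
t10.0 pos [0.555  0.1207 0.232 ] rot [-179.8   -0.6 -175.4] F [-7.   1.5  6.6] op 0.002 ff 4.3
```

Run:
```python
from h import *
q=st()['position']
env.move_straight(q+.06*Z,rate=.2); env.move_straight(q+[-.13,0,.08],rate=.4)
p=env.grab_frame('top'); s=env.grab_frame('side')
f=lambda a,x,y,w,h,W,Hh:cv2.resize(a[y:y+h,x:x+w],(W,Hh),interpolation=cv2.INTER_CUBIC)
cv2.imwrite('pics/lid1.png',np.hstack([f(p['image'],150,130,100,100,400,400),f(s['image'],235,105,100,100,400,400)]))
st()
```

```text
t10.0 pos [0.555  0.1207 0.232 ] rot [-179.8   -0.6 -175.4] F [-7.   1.5  6.6] op 0.002 ff 4.3
t11.1 pos [0.4249 0.1207 0.311 ] rot [-179.8   -0.3 -175.4] F [-0.3  0.   0.1] op 0.002 ff 0.0
```

View pics/lid1.png

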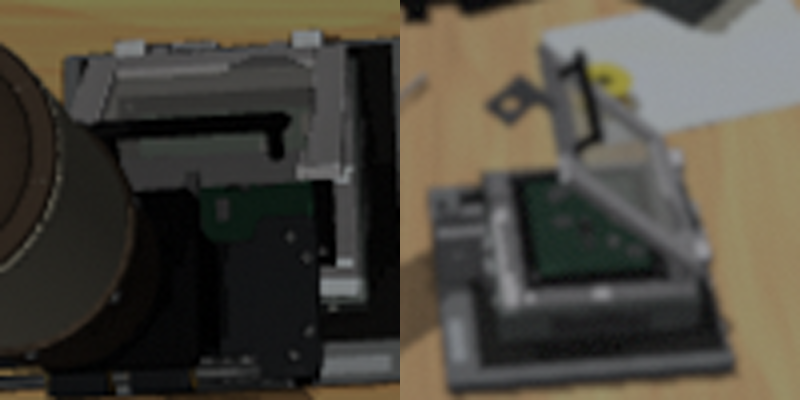

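The picture shows the lid still open, at about 45°. In the top view the bar's middle is near crop (195,128), its right end near (280,122). In the side view the bar runs from crop (580,60) to (592,140), and the tongue is at (515,100). I triangulate the bar, then push it from behind.

Run:
```python
from h import *
p=env.grab_frame('top'); s=env.grab_frame('side')
for nm,a in(('mid',(150+195/4,130+128/4)),('end',(150+280/4,130+122/4))):
    c,d=ray(p,*a)
    for t in np.linspace(.7,1,150):
        w=c+t*d-HC; r=np.hypot(w@JX,w[2])
        if abs(r-.1642)<.002: print(nm,np.round(c+t*d,4),'theta',np.arctan2(w[2],-(w@JX))-.196,'jy',w@JY,'side px',np.round(px(s,c+t*d),1))
for th in(.6,.7,.8,.9): print(th,[np.round(px(s,bar(th,0,0)+k*JY),1).tolist() for k in(-.055,.055)],np.round(px(p,bar(th,0,0)),1))
```

```text
mid [0.562  0.1218 0.2272] theta 0.7767647210643607 jy 0.0003558264652770534 side px [280.9 129.6]
mid [0.5626 0.1222 0.2252] theta 0.7730767101869531 jy 0.000667072960023623 side px [281.  129.9]
end [0.567  0.071  0.2274] theta 0.7823939009369505 jy -0.0506871842224156 side px [283.3 139.3]
end [0.5675 0.0712 0.2254] theta 0.7787772147530976 jy -0.05049203252074185 side px [283.4 139.7]
0.6 [[276.5, 145.3], [272.4, 124.6]] [200.4 172.8]
0.7 [[280.3, 142.5], [276.0, 121.9]] [199.6 166.7]
0.8 [[284.5, 140.0], [279.9, 119.4]] [198.8 160.2]
0.9 [[288.9, 137.8], [284.1, 117.2]] [198.1 153.5]
```

Run:
```python
from h import *
q=env.read_state()['position']
a=bar(.777,-.008,.032)
env.move_straight(a+.1*Z,rate=.4); env.move_straight(a,rate=.25); st()
ok=True
for th in np.arange(.70,.34,-.07):
    r=env.move_straight(bar(th,-.008,.0155),rate=.08,force_limit=20); s=st()
    if r: print('stop',th); ok=False; break
if ok:
    q=s['position']; env.move_straight(q+.012*JX,rate=.2); env.move_straight(bar(.35,.03,.004),rate=.2)
    for th in (.28,.2,.13,.07):
        r=env.move_straight(bar(th,.006,.004),rate=.08,force_limit=20); st()
        if r: print('stop2',th); ok=False; break
if ok:
    print(env.move_straight(bar(0,.004,.004),rate=.03,force_limit=14)); st(); env.dwell(.3); st()
```

```text
t12.3 pos [0.5953 0.1242 0.2195] rot [-1.798e+02 -1.000e-01 -1.754e+02] F [ 0.8 -0.2  0.9] op 0.010 ff 0.0
t12.8 pos [0.5688 0.1221 0.2117] rot [-1.798e+02 -1.000e-01 -1.754e+02] F [-0.  -0.3  0.5] op 0.005 ff 0.0
t13.1 pos [0.5597 0.1212 0.2027] rot [-179.8   -0.3 -175.4] F [ 0.7  0.3 -0.1] op 0.003 ff 0.0
t13.4 pos [0.5515 0.1205 0.1946] rot [-179.8   -0.3 -175.4] F [ 0.4  0.2 -0.5] op 0.007 ff 0.0
t13.7 pos [0.5438 0.1199 0.186 ] rot [-179.8   -0.3 -175.4] F [ 0.1  0.2 -0.8] op 0.005 ff 0.0
t14.0 pos [0.5373 0.1196 0.1768] rot [-179.8   -0.2 -175.4] F [ 1.2 -0.1 -1.9] op 0.006 ff 0.8
t14.2 pos [0.531  0.1191 0.1672] rot [-179.8   -0.3 -175.4] F [ 2.5  0.9 -1.1] op 0.004 ff 1.5
t15.5 pos [0.5139 0.1176 0.171 ] rot [-179.8   -0.3 -175.4] F [ 0.8 -0.   0.1] op 0.004 ff 0.0
t15.8 pos [0.508  0.1171 0.1594] rot [-179.8   -0.3 -175.4] F [0.4 0.4 0.7] op 0.003 ff 0.0
t16.1 pos [0.5039 0.1168 0.1485] rot [-179.8   -0.3 -175.4] F [-0.1  0.5 -0.1] op 0.011 ff 0.0
t16.3 pos [0.5011 0.1165 0.139 ] rot [-179.8   -0.3 -175.4] F [ 0.4 -0.5 -0.6] op 0.007 ff 0.0
True
t16.8 pos [0.4995 0.1168 0.1282] rot [-179.8   -0.2 -175.4] F [-1.4  0.5  4.3] op 0.007 ff 2.7
t17.1 pos [0.4995 0.1168 0.1282] rot [-1.798e+02 -1.000e-01 -1.754e+02] F [-1.2  0.5  5.2] op 0.002 ff 2.8
```

```bash
cat >> h.py <<'E'
YP=-8.3; PU=np.array([np.sin(np.radians(-YP)),np.cos(np.radians(YP)),0]); OP=[180,0,YP-180]
HD=np.array([.4627,-.3035,.044])
E
python3 - <<'E'
from h import *
q=env.read_state()['position']
env.move_straight(q+.08*Z,rate=.3)
g=HD-.009*PU; g[2]=.053
env.goto(g+.1*Z,OP); env.gripper_to(.5,25)
env.move_straight(g+.02*Z,rate=.2); print(env.move_straight(g,rate=.05,force_limit=4)); st()
p=env.grab_frame('side'); t=env.grab_frame('top')
f=lambda a,x,y,w,h,W,Hh:cv2.resize(a[y:y+h,x:x+w],(W,Hh),interpolation=cv2.INTER_CUBIC)
cv2.imwrite('pics/grasp.png',np.hstack([f(t['image'],305,180,75,75,400,400),f(p['image'],215,210,75,75,400,400)]))
E
```

```text
False
t21.2 pos [ 0.4614 -0.3125  0.0529] rot [-180.    -0.   171.7] F [-0.1 -0.2 -0.5] op 0.501 ff 0.0
```

View pics/grasp.png

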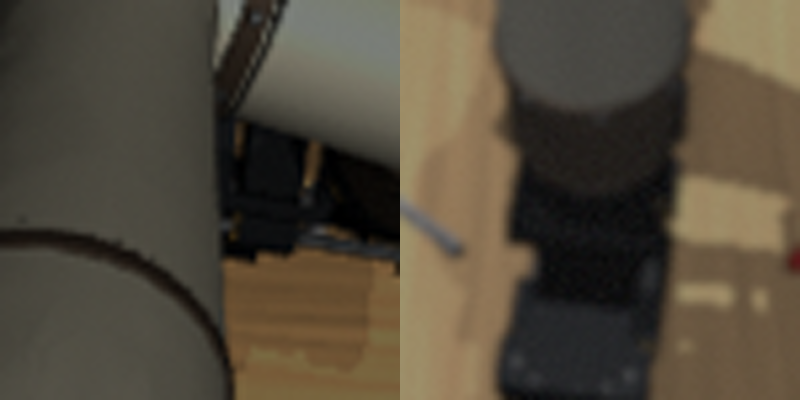

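The arm hides the pin in both views, so I squeeze and check by opening (19 mm → 0.22).

Run:
```python
from h import *
env.gripper_to(.0,30); st(); env.dwell(.3); s=st()
if .19<s['opening']<.26:
    q=s['position']; env.move_straight(q+.15*Z,rate=.15); st()
    # side-on to the camera, clear of everything
    v=H-.16*JY; v[2]=.20
    env.goto(v,OJ); st()
    p=env.grab_frame('top'); sd=env.grab_frame('side')
    f=lambda a,x,y,w,h,W,Hh:cv2.resize(a[y:y+h,x:x+w],(W,Hh),interpolation=cv2.INTER_CUBIC)
    print(px(p,v),px(sd,v))
    u,w=map(int,px(p,v+.05*JY)); a,b=map(int,px(sd,v+.05*JY))
    print(u,w,a,b)
    cv2.imwrite('pics/held.png',np.hstack([f(p['image'],u-50,w-50,100,100,400,400),f(sd['image'],a-50,b-50,100,100,400,400)]))
```

```text
t21.9 pos [ 0.4619 -0.3093  0.052 ] rot [179.8   0.  171.6] F [ 4.1 12.4 -2.9] op 0.207 ff 30.0
t22.2 pos [ 0.4619 -0.3093  0.052 ] rot [179.8  -0.  171.6] F [ 3.8 12.4 -2.5] op 0.208 ff 30.0
t23.3 pos [ 0.4612 -0.3089  0.2006] rot [ 1.800e+02 -1.000e-01  1.717e+02] F [-0.5  0.2 -1.4] op 0.210 ff 30.0
t24.3 pos [ 0.4635 -0.0473  0.1999] rot [-180.    -0.  -175.5] F [-0.4 -0.1 -0.7] op 0.210 ff 30.0
(np.float64(267.95799190603606), np.float64(206.34399719923252)) (np.float64(251.89258019622557), np.float64(171.17924661091067))
247 207 250 160
```

View held.

View pics/held.png

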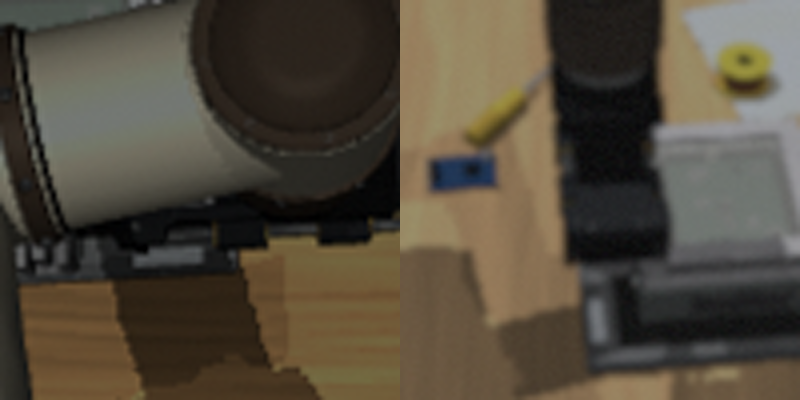

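```bash
cat >> h.py <<'E'
def tgt(y,x=0,z=.0803): 
    a=H+x*JX+y*JY; a[2]=z; return a
def jig(q): w=np.array(q)-H; return np.round([w@JX*1e3,w@JY*1e3,q[2]*1e3],1)
E
python3 - <<'E'
from h import *
env.goto(tgt(-.137,0,.12),OJ); env.move_straight(tgt(-.137),rate=.1); env.dwell(.2); s=st(); e=tgt(-.137)-s['position']; print('err',e)
np.save('e.npy',e)
for y in(-.1325,-.1245,-.1185,-.1135):
    r=env.move_straight(tgt(y)+e,rate=.03,force_limit=4); s=st(); print(y,r,jig(s['position']),'Fj',np.round([s['force']@JX,s['force']@JY,s['force'][2]],1))
    if r: break
E
```

```text
t25.6 pos [ 0.4622 -0.0237  0.0812] rot [ 1.800e+02  1.000e-01 -1.755e+02] F [ 1.  -0.2 -0.2] op 0.210 ff 30.0
err [-0.00068213 -0.00013773 -0.00089377]
t25.9 pos [ 0.4605 -0.0193  0.0795] rot [-180.     0.  -175.5] F [ 0.2 -0.6 -1.2] op 0.210 ff 30.0
-0.1325 False [  -0.7 -132.3   79.5] Fj [ 0.2 -0.6 -1.2]
t26.3 pos [ 0.4599 -0.0113  0.0794] rot [-180.    -0.  -175.5] F [-0.2 -0.  -0.7] op 0.213 ff 30.0
-0.1245 False [  -0.7 -124.4   79.4] Fj [-0.2 -0.  -0.7]
t26.7 pos [ 0.4594 -0.0054  0.0794] rot [-180.     0.  -175.5] F [ 0.6 -0.4 -1.7] op 0.209 ff 30.0
-0.1185 False [  -0.6 -118.4   79.4] Fj [ 0.6 -0.5 -1.7]
t27.0 pos [ 4.59e-01 -4.00e-04  7.94e-02] rot [ 180.     0.  -175.5] F [ 0.3 -0.5 -1. ] op 0.207 ff 30.0
-0.1135 False [  -0.7 -113.4   79.4] Fj [ 0.2 -0.5 -1. ]
```

```bash
cat > ins.py <<'E'
from h import *
import sys
def ins(ys,x,z,lim=6):
    for y in ys:
        r=env.move_straight(tgt(y,x,z),rate=.025,force_limit=lim); env.dwell(.1)
        F=np.mean([env.read_state()['force'] for _ in range(1)],0); s=env.read_state()
        print('%.1f'%s['clock'],y,r,jig(s['position']),'Fj',np.round([F@JX,F@JY,F[2]],1),'M',np.round(s['wrist_torque'],2),'op %.3f'%s['opening'])
        if r or np.hypot(F@JX,F[2]+.9)>5 or abs(F@JY)>6: print('halt'); break
    return s
E
python3 - <<'E'
from ins import *
ins(np.arange(-.110,-.0699,.004),0,.0803)
E
```

```text
27.4 -0.11 False [   0.  -110.    80.3] Fj [ 0.7  0.7 -0.9] M [-0.13 -0.02  0.01] op 0.208
27.8 -0.106 False [  -0.2 -105.9   80.2] Fj [-1.2  0.2 -1.7] M [-0.05  0.13  0.06] op 0.208
28.2 -0.102 False [-1.000e-01 -1.019e+02  8.030e+01] Fj [-1.   0.3 -2. ] M [-0.01  0.19  0.13] op 0.212
28.6 -0.09799999999999999 False [ -0.1 -97.9  80.3] Fj [-1.5 -0.9 -0.4] M [-0.08  0.31  0.13] op 0.209
29.0 -0.09399999999999999 False [ -0.2 -94.   80.2] Fj [-0.7 -2.3 -0.4] M [-0.63  0.35  0.09] op 0.207
29.4 -0.08999999999999998 False [ -0.  -89.8  80.3] Fj [-2.4 -0.9  0.8] M [-0.43  0.38  0.12] op 0.213
29.8 -0.08599999999999998 False [  0.1 -85.8  80.3] Fj [-2.1  0.1 -0.2] M [-0.3   0.5   0.18] op 0.208
30.2 -0.08199999999999998 False [  0.  -81.8  80.3] Fj [-1.9 -0.5 -0.3] M [-0.39  0.48  0.14] op 0.211
30.6 -0.07799999999999997 False [  0.1 -77.9  80.3] Fj [-1.7 -1.7  0.6] M [-0.59  0.51  0.11] op 0.211
31.1 -0.07399999999999997 False [  0.  -73.9  80.3] Fj [-1.7 -2.1  0.7] M [-0.73  0.53  0.12] op 0.207
31.5 -0.06999999999999997 False [  0.  -69.8  80.3] Fj [-1.3 -2.7  0.4] M [-0.65  0.56  0.18] op 0.207
```

Run:
```python
from ins import *
s=ins(np.arange(-.068,-.056,.0015),-.0005,.0803,5)
```

```text
31.8 -0.068 False [ -0.3 -67.8  80.3] Fj [-1.8 -2.8  0.6] M [-0.66  0.45  0.14] op 0.208
32.2 -0.0665 False [ -0.4 -66.4  80.3] Fj [-1.7 -2.5  0.8] M [-0.77  0.4   0.1 ] op 0.210
32.5 -0.065 False [ -0.5 -65.   80.3] Fj [-1.9 -2.7  0.9] M [-0.9   0.4   0.08] op 0.211
32.9 -0.0635 False [ -0.5 -63.4  80.3] Fj [-1.5 -1.7  0.8] M [-0.88  0.48  0.06] op 0.208
33.2 -0.062 False [ -0.7 -62.6  80.4] Fj [-0.5 -6.   2.5] M [-1.96  0.17  0.02] op 0.212
33.6 -0.0605 False [ -0.8 -62.4  80.7] Fj [ -0.6 -12.    3.8] M [-3.68 -0.18  0.03] op 0.210
halt
```

Run:
```python
from ins import *
env.move_straight(tgt(-.0626,-.0005,.0803),rate=.02); env.dwell(.2); s=st(); print(jig(s['position']))
env.gripper_to(.42,30); env.dwell(.3); s=st()
q=s['position']
# feel: nudge pin back by the disc? lift straight up first
env.move_straight(q+.12*Z,rate=.15,force_limit=8); st()
env.goto(H-.30*JY-.05*JX+.25*Z,OJ); env.dwell(.2); st()
p=env.grab_frame('top'); sd=env.grab_frame('side')
f=lambda a,c,w,W:cv2.resize(a[int(c[1])-w:int(c[1])+w,int(c[0])-w:int(c[0])+w],(W,W),interpolation=cv2.INTER_CUBIC)
cv2.imwrite('pics/end.png',np.clip(np.hstack([f(p['image'],px(p,H-.03*JY),30,400),f(sd['image'],px(sd,H-.03*JY),30,400)])*1.5,0,255).astype('uint8'))
for n,P in(('top',p),('side',sd)):
  for t in('pin_handle','pin_button','pin_balls'):
    print(n,t,[(jig(d['xyz']).tolist(),round(d['score'],2)) for d in env.search_frame(P,t) if d['xyz'][1]>-.1])
```

```text
t34.0 pos [0.4552 0.0501 0.0804] rot [-180.    -0.  -175.5] F [-0.4 -5.7  1.2] op 0.209 ff 30.0
[ -0.5 -62.8  80.4]
t35.0 pos [0.4553 0.0504 0.0803] rot [ 180.     0.  -175.5] F [-0.8 -0.  -0.6] op 0.419 ff 0.0
t35.9 pos [0.4546 0.0502 0.1994] rot [-1.800e+02 -1.000e-01 -1.755e+02] F [-0.   0.5 -0.1] op 0.421 ff 0.0
t37.2 pos [ 0.4247 -0.1894  0.3213] rot [ 1.800e+02 -1.000e-01 -1.754e+02] F [ 0.6  1.3 -0.1] op 0.422 ff 0.0
top pin_handle []
top pin_button []
top pin_balls [([2.2, -15.8, 76.6], 0.51)]
side pin_handle []
side pin_button []
side pin_balls [([98.3, -99.9, 22.6], 0.52)]
```

View pics/end.png

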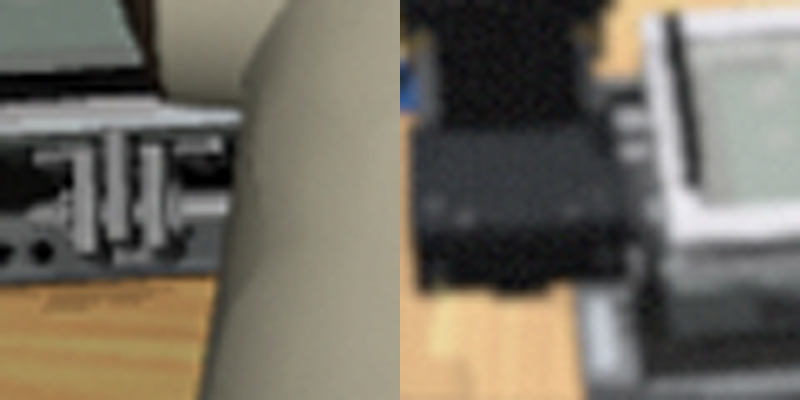

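The top crop shows the shoulder collar (170,205) against the -y ear, with the nose (45,205) past the far ear. The arm hides the button, so I move it clear and look once more.

Run:
```python
from h import *
env.set_joints([-80,10,0,0,-68,-14.8]); st()
p=env.grab_frame('top'); sd=env.grab_frame('side')
f=lambda a,c,w,W:cv2.resize(a[int(c[1])-w:int(c[1])+w,int(c[0])-w:int(c[0])+w],(W,W),interpolation=cv2.INTER_CUBIC)
cv2.imwrite('pics/end2.png',np.clip(np.hstack([f(p['image'],px(p,H-.03*JY),32,400),f(sd['image'],px(sd,H-.03*JY),32,400)])*1.5,0,255).astype('uint8'))
for n,P in(('top',p),('side',sd)):
  for t in('pin_handle','pin_button','pin_balls'):
    print(n,t,[(jig(d['xyz']).tolist(),round(d['score'],2)) for d in env.search_frame(P,t) if d['xyz'][1]>-.1])
  o=px(P,H-.03*JY); k=lambda y,z=.072:[round((a-int(b)+32)*400/64) for a,b in zip(px(P,H+y*JY+(z-.072)*Z),o)]
  # predicted with shoulder on ear (clevis y offset 0.0/.004)
  for off in(0,.004): print(n,off,'btn back',k(off-.083),'disc',k(off-.061),'collar',k(off-.0205),'tip',k(off+.040))
```

```text
t39.8 pos [-0.0563 -0.5962  0.3439] rot [-168.4    3.1  175.6] F [ 0.2 -0.4  0.2] op 0.420 ff 0.0
top pin_handle [([-4.0, -42.9, 81.4], 0.78), ([43.0, -53.7, 19.0], 0.18)]
top pin_button [([-3.4, -72.2, 83.4], 0.49)]
top pin_balls [([1.4, -43.1, 76.9], 0.79)]
top 0 btn back [326, 197] disc [276, 199] collar [184, 204] tip [47, 211]
top 0.004 btn back [317, 197] disc [267, 200] collar [175, 204] tip [38, 211]
side pin_handle [([3.0, -65.3, 79.8], 0.71)]
side pin_button [([92.4, -104.7, 23.0], 0.74), ([0.8, -75.5, 72.5], 0.46)]
side pin_balls [([0.3, -56.3, 81.4], 0.54)]
side 0 btn back [210, 271] disc [207, 243] collar [201, 193] tip [193, 122]
side 0.004 btn back [209, 266] disc [206, 238] collar [201, 188] tip [193, 117]
```

View pics/end2.png

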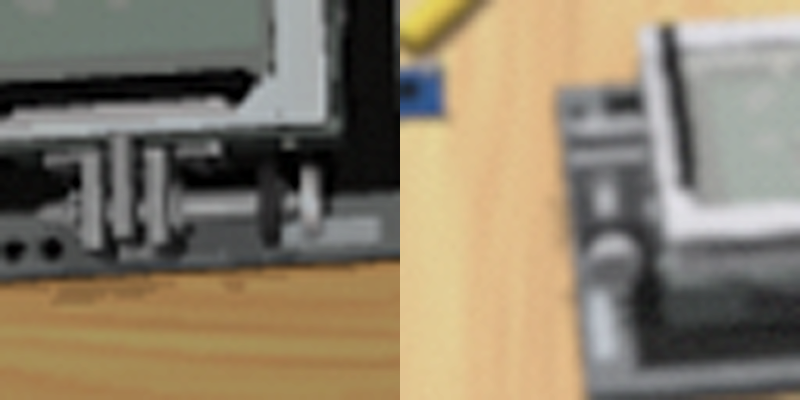

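The final crop matches the prediction for a seated, locked pin. The disc is at about 269, the button's back at about 319, the collar on the ear at about 174 and the tip at about 40. The button is out and the lid is down.

```bash
python3 -c "
from h import *
print(env.close_job())"
```

```text
the job is handed in; nothing more can be done
None
```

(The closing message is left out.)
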